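# Draw the basket out of the wash-line strainer with the hand hook

## Task

Take the hand hook from its forked stand, catch the bail of the strainer basket deep in the open strainer body with it, and draw the basket up and out without touching it with the gripper. Keep the basket upright, set it down gently on its foot in the drip tray and unhook it. Then hang the hook back in its stand and let go, leaving the strainer's cover, the bowl and the grinding stone where they are.

Things in the scene. Friction and masses are not known exactly. Their poses are not given: they have to be found in the camera images.
- strainer: Strainer body, grey cast metal, fixed, cover off, 145 mm high, open upright bore. Flanged pipes leave it both ways along its x (to 170 mm from the axis, 84 mm high). Origin on the bench under the bore's axis, z up. Top flange 130 mm across, 14 mm thick. Bore 84 mm across from the mouth down to a seat 54 mm above the bench, 70 mm below it.
- strainer_mouth (a point): Centre of the strainer's mouth, on the bore's axis, level with the rim, 145 mm above the bench.
- basket: Loose perforated steel cup, 0.25 to 0.5 kg, 64 mm across, flat foot, rim flange 78 mm across (rim's top 46 mm above the foot), a stiff wire bail fixed over it. Starts upright in the bore, rim on the seat, foot 12 mm above the bench, about 3 mm of play sideways. Origin at the centre of the foot, z up. The cup is open and empty: inner floor 3 mm above the foot, inner width 58 mm.
- bail (a point): Middle of the bail's top wire (wire centre; 5 mm wire), 80 mm above the foot; at first about 92 mm above the bench, 53 mm below the strainer's rim. Axes as the basket's: the bail is an arch in the y-z plane, 67 mm wide at its feet on the rim, top wire along y, clear beneath. A hook passes under it along x, from either side.
- hook: Loose hand hook, 178 mm long, 0.15 kg, hanging upright in the stand. Origin on the axis of its wooden handle, at the place to grip; z up. Handle 26 x 26 mm, sides along x and y, from 38 mm below to 42 mm above the origin. Below it a collar 36 mm across (underside 44 mm below the origin) and, on the same axis, a straight 6 mm shank that ends in a J, see hook_crook.
- hook_crook (a point): Where a load hangs: inside bottom of the hook's J, 130 mm below the hook's origin and 10 mm to its -x side. The J bends from the shank to the hook's -x side and opens upward, 14 mm wide inside. Its lowest point is 136 mm below the hook's origin; its point ends 115 mm below the origin and reaches 23.5 mm to the -x side of the shank's axis. Axes as the hook's.
- stand: Fixed steel stand: base plate, an upright 47 mm to the +x side of the origin, and two level prongs along x, tops 115 mm above the bench, to 40 mm on the -x side, where the 16 mm slot between them is open. Origin on the bench under the hung hook, whose origin is 159 mm above it: collar on the prongs, J to the stand's -x side. It lifts straight up and goes back straight down.
- tray: Fixed shallow drip tray of bare sheet metal, 200 (x) by 160 (y) mm, walls 3 mm thick and 22 mm high, floor 3 mm thick. Origin on the bench under its centre, z up.
- cover: The strainer's loose round cover, 130 mm across, 51 mm high with its bar handle, lying on the bench; leave it. Origin at the centre of its underside.
- cobble: Round grinding stone, 106 mm across, 82 mm high, loose on a stone slab 35 mm high; leave it. Origin at the centre of its underside.
- bowl: Loose steel bowl, 124 mm across, 50 mm high, on the bench; leave it. Origin at the centre of its underside.

How it is judged (in metres and radians):
On the way, in this order (a step that is already met when the one before it is completed fails the run):
1. the basket hangs on the held hook, its foot above the strainer's rim, untouched by the fingers (z of basket in the frame of strainer above 0.145 m and contact force between hook and basket above 1 N and contact force between the fingers and hook above 1 N), for 0.2 s.
2. the basket stands upright on the tray's floor, free of the hook (z of basket in the frame of tray below 0.007 m and angle between basket's own z axis and vertical below 0.1 rad and x of basket in the frame of tray between -0.075 and 0.075 m and y of basket in the frame of tray between -0.05 and 0.05 m and contact force between hook and basket below 0.05 N), for 0.2 s.
At the end, for the whole second after the job is handed in: The basket stands upright (0.1 rad) and at rest on the floor of the drip tray (foot within 4 mm of it), free of the hook; the hook hangs upright (0.15 rad) and at rest in the stand's fork, collar on the prongs, its axis within 45 mm of its first place (z of basket in the frame of tray below 0.007 m and angle between basket's own z axis and vertical below 0.1 rad and x of basket in the frame of tray between -0.075 and 0.075 m and y of basket in the frame of tray between -0.05 and 0.05 m and linear speed of each of basket, hook below 0.02 m/s and z of hook in the frame of stand between 0.152 and 0.166 m and horizontal distance between hook and stand below 0.045 m and angle between hook's own z axis and vertical below 0.15 rad and contact force between hook and stand above 0.5 N); the robot touches nothing.
It fails at once if the gripper or the arm touches the basket (contact force between any of the fingers, the arm and basket above 0.5 N).
It fails at once if the basket is tipped by more than 0.6 rad (angle between basket's own z axis and vertical above 0.6 rad).
It fails at once if the basket is dropped or flung (faster than 0.7 m/s) (linear speed of basket above 0.7 m/s).
It fails at once if the cover, the grinding stone or the bowl is moved by more than 30 mm (distance of any of cover, cobble, bowl from where it was at the start of the episode above 0.03 m).
It also fails if it takes over 69 s, if anything falls off the work surface, if the arm or the gripper's body presses on something with over 40 N, if the wrist force passes 120 N, or if a joint passes its speed limit or range.

## Robot

A 6-joint arm with a two-finger parallel gripper is mounted at the origin on the work surface. World frame = base frame: x ahead of the robot, y to its left, z up, the work surface at z = 0. Lengths are in mm, angles in rad, forces in N, time in s.
With the tool pointing down it reaches from about 325 to 900 mm from the base axis. Payload 6.1 kg.
Tool frame: the origin (TCP) lies at the very end of the fingers, on their centre line; the grasp point (between the pads) lies 19 mm behind it (robot.grip_depth is the z of the grasp point in the tool frame, in mm); z points along the fingers, y is the line along which they close (so a half turn about z gives the same grasp; the last joint's range is limited). The gripper opens to 87 mm and grips with 3 to 60 N. Pads are 19 mm wide; open, the fingers measure 117 mm over their backs; the gripper's body (75 mm by 190 mm) begins 51 mm behind the grasp point.
Start: joints at [-1.416, 0.22, 1.526, -0, 1.395, -0.126], TCP at [173.196, -600.515, 197.938] pointing down, gripper open.
Joint ranges: [-2.98, 2.98], [-0.91, 2.08], [0.09, 2.57], [-1.24, 4.39], [0.2, 2.65], [-2.68, 2.68]. Speed limits (rad/s): [2.57, 2.57, 3.01, 3.14, 3.14, 3.14].

## Interface

Orientations are given as [roll, pitch, yaw] about the fixed x, y, z axes, in that order (R = Rz(yaw) Ry(pitch) Rx(roll)).
In Python, from workcell import robot gives the robot as it stands.
- The arm moves only by the tool apply_moves, never from a script. Its argument "rows" is a list of rows, each a list of 3 entries, a list of its own where there are three numbers: the shift along the tool's x, y, z in m, then the turn, a rotation vector about the tool's x, y, z in degrees, then the finger opening in m, from 0 to 0.087. In form: [[[dx, dy, dz], [rx, ry, rz], fingers], ...]. A call has 1 to 20 rows; each row shifts and turns the commanded pose from where the row before left it, along the tool's axes as they then stand; what a row does not reach is not made up. A row lasts 1/8 s, in which the tool goes at most 62.5 mm and 10.7 degrees, less where a joint would pass 70% of its speed; a pose out of reach is approached as far as the arm can. A call with a gripper value outside its range is refused whole. The fingers move at their own pace and stop on an object; "force" is the grip in N (left out, the last holds). Time passes only in rows, so rows that do not move let the fingers close. It gives the time, the measured TCP pose, the force, the opening and the grip force at its end, in the units of the state.
- robot.state(): the state, without advancing time (a new reading comes with each control period).
- robot.get_image(name): name is "side" or "top"; returns the picture (480x640x3 uint8, blue, green, red); there is no depth.
- robot.camera_params(name): a dict with "fov_y" (degrees; the focal length in pixels is half the picture's height over the tangent of half this angle, whatever the lens; pixels are square), "cx", "cy" (the principal point, pixels), "R" (3x3) and "t" (3): a world point X has camera coordinates R X + t. Camera axes: x right, y down, z forward; pixel columns grow to the right and rows downward; lengths in mm; the calibration is good to about 2 mm. A picture is of the moment at which its call begins. camera_params takes no time and is no camera call.
- robot.job_done(): hands the job in; it is judged then, once.
The state is a dict: "t": time; "q": joint angles; "qvel": joint speeds; "joint_efforts": joint torques, N m; "tcp_pos": TCP position; "eef_rot": TCP orientation; "force": force on the tool from outside, world axes, zero at the start; "torque": the same for the moment, N m; "gripper_width": opening from 0.0 (shut) to 1.0 (fully open); "finger_force": force on a finger pad.
Only numpy, scipy, OpenCV 4.12 (cv2) and the standard library are available. Lean on these libraries where they do the work, as an engineer would, in place of code of your own. Each camera call takes 0.05 s, during which the arm holds its last target. There are 200 camera calls.

## Working session

There is one attempt and no reset: what is moved stays moved. The work goes in short steps, Python scripts to look and compute and a tool call to move; the robot and the scene stay as the last step left them, time stands still between calls to the robot, and variables do not carry over. Pictures are saved under pics/ and viewed, at most 10 in all, crops included, and the job is handed in when it is done.

Besides the shell and the picture viewer there is one more tool, called after "Request:" as a command line: name --argument value ..., lists and objects as JSON in quotes. apply_moves: Moves the arm, as the interface text tells. Its arguments: {"type":"object","properties":{"rows":{"type":"array","items":{"type":"array"}},"force":{"type":"number"}},"required":["rows"]}

```bash
mkdir -p pics; ls; python3 - <<'E'
from workcell import robot
import cv2
print(robot.state(), robot.grip_depth)
for n in("side","top"):
    cv2.imwrite(f"pics/{n}0.png",robot.get_image(n)); print(n,robot.camera_params(n))
E
```

```text
pics
{'t': 0.0, 'q': array([-1.41612932e+00,  2.21260961e-01,  1.52762151e+00, -4.12571339e-05,
        1.39465453e+00, -1.26094656e-01]), 'qvel': array([ 2.75584609e-04, -1.34143493e-03,  8.29343535e-05,  7.85605385e-04,
        5.15171999e-04, -1.17996897e-04]), 'joint_efforts': array([ 1.73470045e-03, -4.94610858e+01, -3.87379825e+01,  6.97104377e-02,
        5.69957017e-02, -1.53055653e-04]), 'tcp_pos': array([ 173.06178727, -599.87143817,  196.81019757]), 'eef_rot': array([-3.13965864e+00, -2.04239646e-04,  2.80768730e-01]), 'force': array([0.08959041, 0.04337844, 0.15680753]), 'torque': array([-0.01907519, -0.00142995,  0.01343618]), 'finger_force': 0.0, 'gripper_width': 0.993616816956403} -18.700000000000003
side {'fov_y': 46.80219396590862, 'cx': 315.1789968971878, 'cy': 230.25735070811217, 'R': array([[ 0.99655059, -0.08298132,  0.00100724],
       [-0.0516424 , -0.62960043, -0.77520085],
       [ 0.06496135,  0.77247485, -0.63171404]]), 't': array([-603.30775102,  130.26337986, 1254.06453244])}
top {'fov_y': 56.21971182245504, 'cx': 312.7775159547555, 'cy': 244.2151390918708, 'R': array([[ 0.00330014, -0.99991955,  0.01224732],
       [-0.9973573 , -0.00418008, -0.07253233],
       [ 0.07257769, -0.01197559, -0.99729086]]), 't': array([  1.95871243, 617.57210313, 957.11591941])}
```

View pics/side0.png

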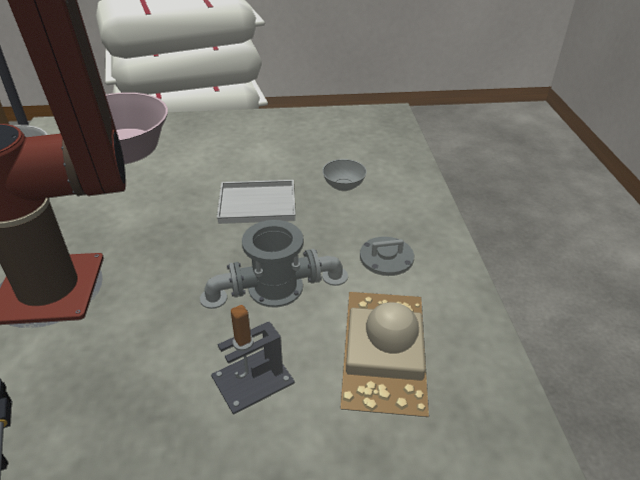

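View pics/top0.png

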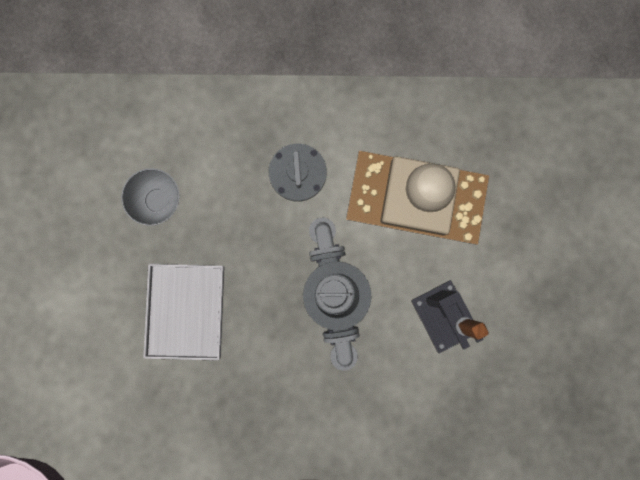

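The side view shows the hook handle at (241,328), the stand, the strainer mouth at (273,240) and the tray at (257,200). In the top view the strainer flange is at (337,295), the bail wire runs roughly along the rows near (335,293), the handle top is at (480,331) and the tray is at (184,311). Next I'll enlarge these regions to get finer pixel positions.

```bash
cat > h.py <<'E'
import numpy as np, cv2
from workcell import robot
C={n:robot.camera_params(n) for n in("side","top")}
def P(n):
    c=C[n]; f=240/np.tan(np.radians(c["fov_y"]/2)); K=np.array([[f,0,c["cx"]],[0,f,c["cy"]],[0,0,1]])
    return K,np.array(c["R"]),np.array(c["t"])
def proj(n,X):
    K,R,t=P(n); p=K@(R@np.array(X,float)+t); return p[:2]/p[2]
def atz(n,uv,z):
    K,R,t=P(n); d=R.T@np.linalg.inv(K)@[uv[0],uv[1],1]; o=-R.T@t; return o+d*(z-o[2])/d[2]
def tri(uvs,uvt):
    Ms=[(lambda K,R,t:K@np.c_[R,t])(*P(n)) for n in("side","top")]
    X=cv2.triangulatePoints(Ms[0],Ms[1],np.array(uvs,float).reshape(2,1),np.array(uvt,float).reshape(2,1)); return (X[:3]/X[3]).ravel()
def mosaic(crops,out,s=4,w=100,h=75):
    T=[]
    for img,u,v in crops:
        c=cv2.resize(img[v:v+h,u:u+w],None,fx=s,fy=s,interpolation=cv2.INTER_CUBIC)
        for k in range(0,w,10): cv2.line(c,(k*s,0),(k*s,6),(0,255,255),1); 
        for k in range(0,h,10): cv2.line(c,(0,k*s),(6,k*s),(0,255,255),1)
        cv2.putText(c,f"{u},{v}",(10,h*s-6),0,.5,(0,255,255),1); T.append(c)
    cv2.imwrite(out,np.vstack([np.hstack(T[:2]),np.hstack(T[2:])]))
E
python3 - <<'E'
from h import *
t=cv2.imread("pics/top0.png");s=cv2.imread("pics/side0.png")
mosaic([(t,290,257),(t,405,278),(s,225,215),(s,205,300)],"pics/m1.png")
# candidates
print("mouth", tri((273,240),(337,295)))
for n,p in(("top",[(150,265),(223,265),(220,359),(146,357)]),("side",[(220,182),(295,181),(295,221),(218,221)])):
    print(n,[atz(n,q,22).round(0)[:2] for q in p])
E
```

```text
mouth [512.59317688 -40.71595058 140.50608719]
top [array([571., 356.]), array([572., 199.]), array([371., 202.]), array([375., 359.])]
side [array([370., 363.]), array([578., 351.]), array([568., 171.]), array([373., 187.])]
```

View pics/m1.png

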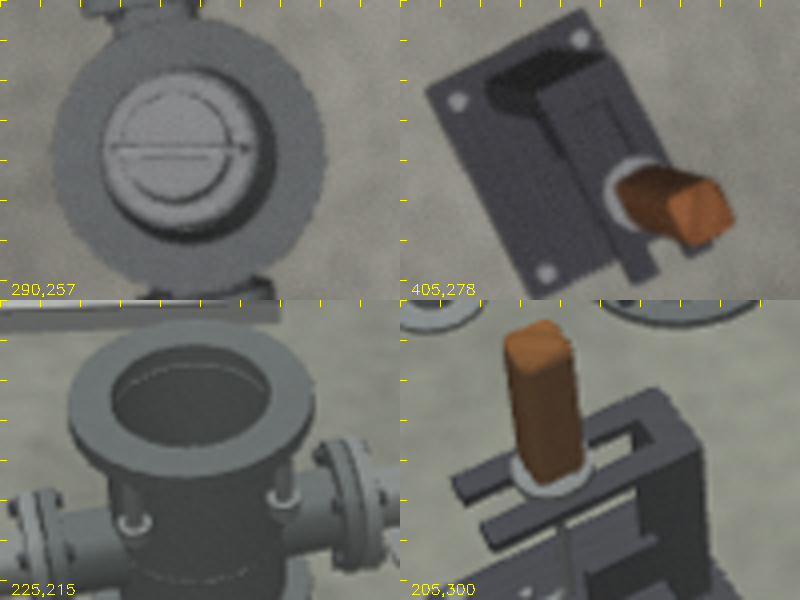

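```bash
python3 - <<'E'
from h import *
m=tri((272.2,238.5),(337.1,295.3)); print("mouth",m, "top@145",atz("top",(337.1,295.3),145),"side@145",atz("side",(272.2,238.5),145))
print("bail@92",atz("top",(334.4,293.3),92), [atz("top",p,92)[:2].round(1) for p in((316.6,293.4),(352.1,294.0))])
h=tri((239.8,311),(480,331)); print("handle top",h, atz("top",(480,331),201),atz("side",(239.8,311),201))
print("handle corners",[atz("top",(405+a/4-.4,278+b/4-.4),201)[:2].round(1) for a,b in((268,203),(308,180),(335,215),(295,246))])
print("collar side", atz("side",(205+152/4,300+168/4),117))
print("prong tips side",[atz("side",(205+a/4,300+b/4),115)[:2].round(1) for a,b in((52,178),(82,222),(255,88),(298,145))])
print("prong tips top",[atz("top",(405+a/4,278+b/4),115)[:2].round(1) for a,b in((228,284),(258,268))])
for n,c in(("top",(185,311)),("side",(257,201))): print(n,"tray",atz(n,c,22))
print("cobble top",tri((391,306),(432,183)))
E
```

```text
mouth [511.54205651 -40.61984898 144.62631705] top@145 [511.91532948 -40.60200625 145.        ] side@145 [511.31291376 -41.05168843 145.        ]
bail@92 [513.75418929 -38.68504235  92.        ] [array([513.5,  -2.9]), array([512.5, -74.3])]
handle top [ 452.94400786 -290.31634614  198.27958775] [ 452.23311555 -289.23662632  201.        ] [ 453.91652297 -292.94210016  201.        ]
handle corners [array([ 456.8, -274.5]), array([ 466.9, -292.4]), array([ 451.6, -304. ]), array([ 438.1, -286. ])]
collar side [ 452.41384791 -289.73198861  117.        ]
prong tips side [array([ 408.1, -290.1]), array([ 422.4, -315.5]), array([ 498.8, -244.8]), array([ 517.5, -280.3])]
prong tips top [array([ 407.3, -286.1]), array([ 415. , -300.9])]
top tray [472.45122318 278.57309807  22.        ]
side tray [472.10928854 264.70744521  22.        ]
cobble top [ 730.92724837 -230.41799425  122.50481791]
```

Request:
apply_moves --rows '[[[0,0,-0.03],[0,0,0],0.087],[[0,0,-0.03],[0,0,0],0.087],[[0.0354,-0.0221,0],[0,0,0],0.087],[[0.0354,-0.0221,0],[0,0,0],0.087],[[0.0354,-0.0221,0],[0,0,0],0.087],[[0.0354,-0.0221,0],[0,0,0],0.087],[[0.0354,-0.0221,0],[0,0,0],0.087],[[0.0354,-0.0221,0],[0,0,0],0.087],[[0.0354,-0.0221,0],[0,0,0],0.087],[[0.0354,-0.0221,0],[0,0,0],0.087],[[0.0354,-0.0221,0],[0,0,0],0.087],[[0.0354,-0.0221,0],[0,0,0],0.087],[[0,0,0],[0,0,-6.5],0.087],[[0,0,0],[0,0,-6.5],0.087],[[0,0,0],[0,0,0],0.087],[[0,0,0],[0,0,0],0.087]]'

```text
t: 2.1
tcp_pos: [451.9, -290.1, 257.7]
eef_rot: [-3.141, 0.0, 0.505]
force: [-0.3, 0.2, 0.1]
gripper_width: 0.996
finger_force: 0.0
```

```bash
python3 - <<'E'
from h import *
t=robot.get_image("top");s=robot.get_image("side");st=robot.state()
print(st["t"],st["tcp_pos"],st["eef_rot"],st["gripper_width"])
cv2.imwrite("pics/t1.png",t);cv2.imwrite("pics/s1.png",s)
p=st["tcp_pos"]; print([proj("side",p),proj("top",p)])
mosaic([(t,430,280),(t,390,250),(s,195,250),(s,205,290)],"pics/m2.png")
E
```

```text
2.2 [ 451.93022248 -290.17814468  257.82338733] [-3.14138396e+00  5.33227773e-05  5.05930369e-01] 1.0002351560883351
[array([235.61902207, 285.78714166]), array([493.87190067, 335.35263242])]
```

View pics/m2.png

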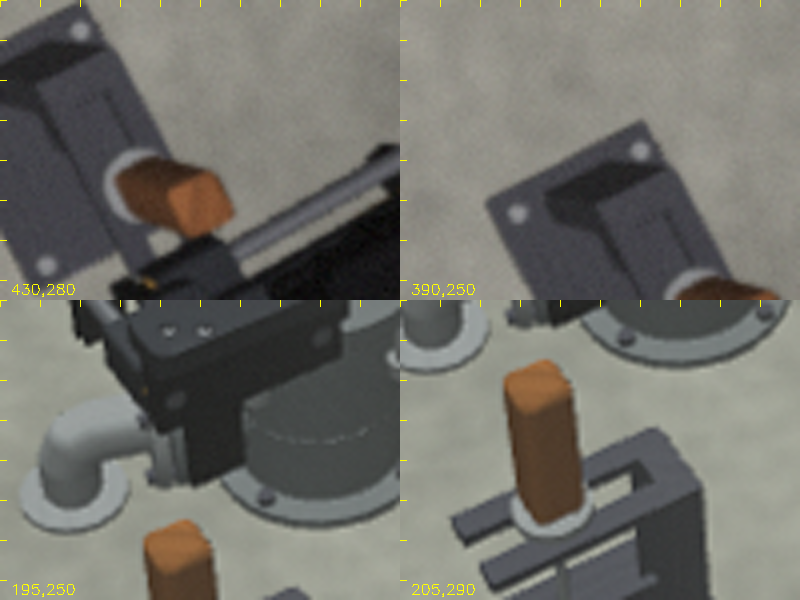

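Request:
apply_moves --rows '[[[0.0005,0.0005,0.03],[0,0,0],0.087],[[0,0,0.03],[0,0,0],0.087],[[0,0,0.03],[0,0,0],0.087],[[0,0,0.015],[0,0,0],0.087],[[0,0,0.012],[0,0,0],0.087],[[0,0,0],[0,0,0],0.06],[[0,0,0],[0,0,0],0.04],[[0,0,0],[0,0,0],0.03],[[0,0,0],[0,0,0],0.02],[[0,0,0],[0,0,0],0.015],[[0,0,0],[0,0,0],0.015],[[0,0,0],[0,0,0],0.015]]' --force 40

```text
t: 3.7
tcp_pos: [452.7, -290.2, 140.9]
eef_rot: [-3.141, 0.0, 0.508]
force: [0.4, -1.5, 0.5]
gripper_width: 0.293
finger_force: 39.6
```

Request:
apply_moves --rows '[[[0,0,-0.01],[0,0,0],0.015],[[0,0,-0.02],[0,0,0],0.015],[[0,0,-0.03],[0,0,0],0.015],[[0,0,-0.03],[0,0,0],0.015],[[0,0,-0.03],[0,0,0],0.015],[[0,0,-0.03],[0,0,0],0.015],[[0,0,-0.02],[0,0,0],0.015],[[0,0,0],[0,0,7.3],0.015],[[0,0,0],[0,0,7.3],0.015],[[0,0,0],[0,0,7.3],0.015],[[0,0,0],[0,0,7.2],0.015],[[0,0,0],[0,0,0],0.015],[[0,0,0],[0,0,0],0.015]]'

```text
t: 5.32
tcp_pos: [452.7, -290.2, 310.8]
eef_rot: [-3.141, 0.0, 0.002]
force: [-0.2, 0.4, -0.6]
gripper_width: 0.298
finger_force: 39.6
```

```bash
python3 - <<'E'
from h import *
t=robot.get_image("top");s=robot.get_image("side");st=robot.state()
print(st["t"],st["tcp_pos"],st["eef_rot"],st["force"])
cv2.imwrite("pics/t2.png",t);cv2.imwrite("pics/s2.png",s)
p=st["tcp_pos"]; o=p+[0,0,18.1]
for nm,d in(("org",(0,0,0)),("crook",(-10,0,-130)),("low",(-10,0,-136)),("point",(-21,0,-115)),("shank",(0,0,-100))): print(nm,proj("side",o+d).round(1),proj("top",o+d).round(1))
mosaic([(t,290,257),(t,450,270),(s,195,290),(s,195,240)],"pics/m3.png")
E
```

```text
5.425 [ 452.70743061 -290.22483451  310.87315029] [-3.14144490e+00  2.09493824e-04  1.33696275e-03] [ 0.33871606  0.15198615 -1.90566188]
org [232.  252.8] [513.8 341.1]
crook [233.2 311. ] [480.2 336.3]
low [233.6 313.5] [479.  335.9]
point [225.8 305.3] [483.7 343.9]
shank [237.7 298.2] [486.9 332.7]
```

View pics/m3.png

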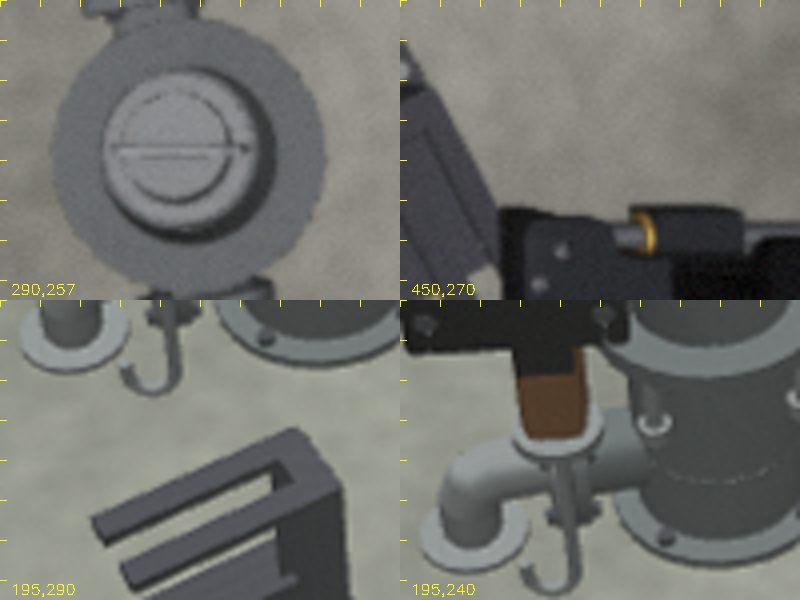

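Request:
apply_moves --rows '[[[0.0114,-0.0314,0],[0,0,0],0.015],[[0.0114,-0.0314,0],[0,0,0],0.015],[[0.0114,-0.0314,0],[0,0,0],0.015],[[0.0114,-0.0314,0],[0,0,0],0.015],[[0.0114,-0.0314,0],[0,0,0],0.015],[[0.0114,-0.0314,0],[0,0,0],0.015],[[0.0114,-0.0314,0],[0,0,0],0.015],[[0.0118,-0.0314,0],[0,0,0],0.015],[[0,0,0.02],[0,0,0],0.015],[[0,0,0.02],[0,0,0],0.015],[[0,0,0],[0,0,0],0.015],[[0,0,0],[0,0,0],0.015]]'

```text
t: 6.92
tcp_pos: [544.2, -39.9, 270.9]
eef_rot: [3.142, 0.0, -0.001]
force: [0.3, 0.2, -1.4]
gripper_width: 0.298
finger_force: 39.6
```

```bash
python3 - <<'E'
from h import *
t=robot.get_image("top");s=robot.get_image("side");st=robot.state()
print(st["t"],st["tcp_pos"],st["eef_rot"],st["force"])
cv2.imwrite("pics/t3.png",t);cv2.imwrite("pics/s3.png",s)
o=st["tcp_pos"]+[0,0,18.1]
for nm,d in(("low",(-10,0,-136)),("point",(-21,0,-115)),("shank",(0,0,-100))): print(nm,proj("side",o+d).round(1),proj("top",o+d).round(1))
mosaic([(t,290,257),(t,290,220),(s,225,195),(s,225,165)],"pics/m4.png")
E
```

```text
7.025 [544.74854093 -39.7556317  271.78556103] [ 3.14126849e+00 -1.30967210e-03 -1.05242858e-03] [-0.12386295 -0.68487019 -1.37752892]
low [283.2 234.3] [337.  283.3]
point [277.5 226.7] [337.7 289.5]
shank [287.4 220.5] [338.3 278. ]
```

View pics/m4.png

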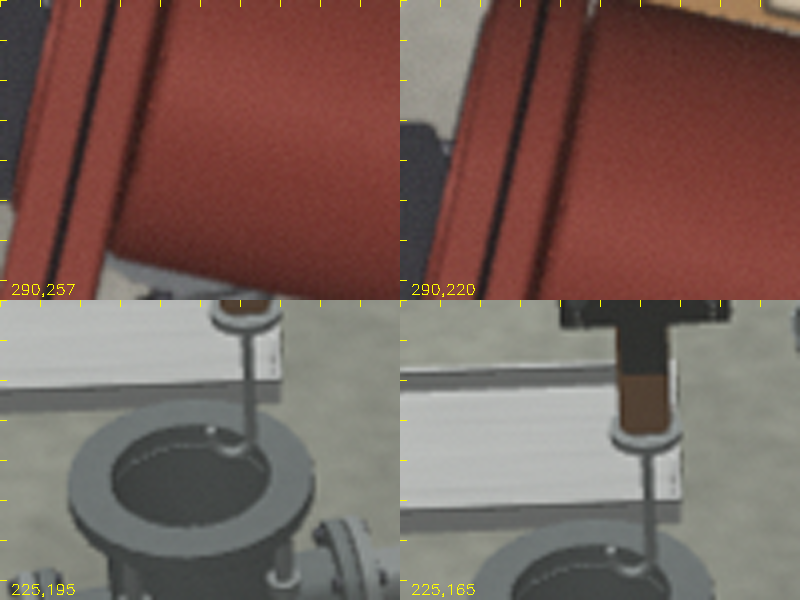

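Request:
apply_moves --rows '[[[0,-0.001,0.02],[0,0,0],0.015],[[0,0,0.02],[0,0,0],0.015],[[0,0,0.015],[0,0,0],0.015],[[0,0,0.01],[0,0,0],0.015],[[0,0,0.008],[0,0,0],0.015],[[0,0,0.006],[0,0,0],0.015],[[0,0,0.006],[0,0,0],0.015],[[0,0,0.005],[0,0,0],0.015],[[0,0,0],[0,0,0],0.015],[[0,0,0],[0,0,0],0.015],[[0,0,0],[0,0,0],0.015]]'

```text
t: 8.4
tcp_pos: [544.7, -38.1, 181.3]
eef_rot: [3.141, -0.001, -0.0]
force: [1.0, -0.2, -0.7]
gripper_width: 0.298
finger_force: 39.6
```

Request:
apply_moves --rows '[[[-0.004,0,0],[0,0,0],0.015],[[-0.004,0,0],[0,0,0],0.015],[[-0.004,0,0],[0,0,0],0.015],[[-0.004,0,0],[0,0,0],0.015],[[-0.004,0,0],[0,0,0],0.015],[[-0.001,0,0],[0,0,0],0.015],[[0,0,0],[0,0,0],0.015],[[0,0,0],[0,0,0],0.015]]'

```text
t: 9.4
tcp_pos: [523.5, -38.1, 180.9]
eef_rot: [-3.142, -0.0, -0.0]
force: [-0.0, -0.6, -1.9]
gripper_width: 0.298
finger_force: 39.6
```

Request:
apply_moves --rows '[[[0,0,-0.004],[0,0,0],0.015],[[0,0,-0.004],[0,0,0],0.015],[[0,0,-0.004],[0,0,0],0.015],[[0,0,-0.004],[0,0,0],0.015],[[0,0,-0.004],[0,0,0],0.015],[[0,0,-0.003],[0,0,0],0.015],[[0,0,-0.003],[0,0,0],0.015],[[0,0,-0.003],[0,0,0],0.015],[[0,0,-0.003],[0,0,0],0.015],[[0,0,0],[0,0,0],0.015],[[0,0,0],[0,0,0],0.015],[[0,0,0],[0,0,0],0.015]]'

```text
t: 10.9
tcp_pos: [523.3, -38.1, 212.8]
eef_rot: [-3.142, 0.0, -0.0]
force: [0.9, -0.5, -4.5]
gripper_width: 0.295
finger_force: 39.6
```

Request:
apply_moves --rows '[[[-0.0008,0.001,-0.002],[0,0,0],0.015],[[-0.0007,0.001,-0.003],[0,0,0],0.015],[[0,0,-0.005],[0,0,0],0.015],[[0,0,-0.005],[0,0,0],0.015],[[0,0,-0.006],[0,0,0],0.015],[[0,0,-0.007],[0,0,0],0.015],[[0,0,-0.008],[0,0,0],0.015],[[0,0,-0.008],[0,0,0],0.015],[[0,0,-0.008],[0,0,0],0.015],[[0,0,-0.008],[0,0,0],0.015],[[0,0,-0.008],[0,0,0],0.015],[[0,0,-0.008],[0,0,0],0.015],[[0,0,-0.008],[0,0,0],0.015],[[0,0,-0.006],[0,0,0],0.015],[[0,0,-0.003],[0,0,0],0.015],[[0,0,0],[0,0,0],0.015]]'

```text
t: 12.9
tcp_pos: [522.0, -40.1, 306.1]
eef_rot: [3.142, -0.0, -0.0]
force: [1.0, -0.3, -4.4]
gripper_width: 0.298
finger_force: 39.6
```

Request:
apply_moves --rows '[[[0,0,-0.004],[0,0,0],0.015],[[0,0,-0.008],[0,0,0],0.015],[[0,0,-0.01],[0,0,0],0.015],[[0,0,-0.012],[0,0,0],0.015],[[0,0,-0.012],[0,0,0],0.015],[[0,0,-0.012],[0,0,0],0.015],[[0,0,-0.012],[0,0,0],0.015],[[0,0,-0.01],[0,0,0],0.015],[[0,0,-0.006],[0,0,0],0.015],[[0,0,-0.003],[0,0,0],0.015],[[0,0,0],[0,0,0],0.015],[[0,0,0],[0,0,0],0.015],[[0,0,0],[0,0,0],0.015],[[0,0,0],[0,0,0],0.015]]'

```text
t: 14.65
tcp_pos: [521.9, -40.1, 394.7]
eef_rot: [-3.142, 0.0, -0.0]
force: [0.6, -0.4, -5.4]
gripper_width: 0.299
finger_force: 39.6
```

```bash
python3 - <<'E'
from h import *
s=robot.get_image("side");st=robot.state()
print(st["t"],st["tcp_pos"],st["force"],proj("side",st["tcp_pos"]))
cv2.imwrite("pics/s4.png",cv2.resize(s[90:310,180:400],None,fx=2.6,fy=2.6,interpolation=cv2.INTER_CUBIC))
E
```

```text
14.7 [521.87378219 -40.06702829 394.78753533] [-0.3708455  -0.24901145 -4.86931   ] [271.41714386 132.56393315]
```

View pics/s4.png

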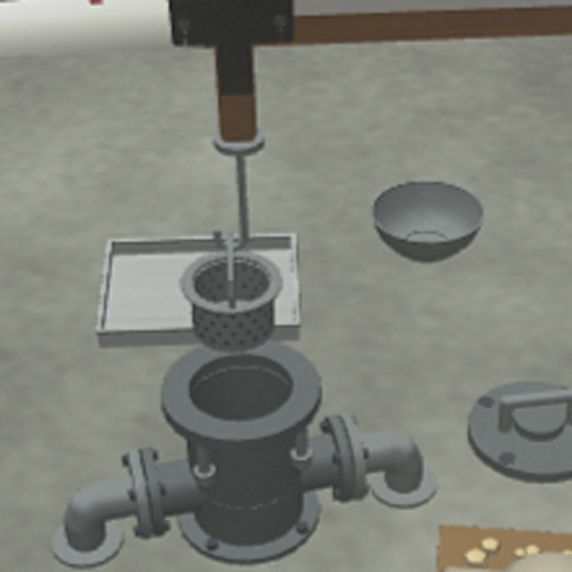

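The basket hangs upright on the hook, clear above the mouth (in the crop, basket at (232,300), mouth at (242,390)). Next I carry it to the tray.

Request:
apply_moves --rows '[[[-0.0006,-0.005,0],[0,0,0],0.015],[[-0.0013,-0.01,0],[0,0,0],0.015],[[-0.0019,-0.015,0],[0,0,0],0.015],[[-0.0025,-0.01985,0],[0,0,0],0.015],[[-0.0025,-0.01985,0],[0,0,0],0.015],[[-0.0025,-0.01985,0],[0,0,0],0.015],[[-0.0025,-0.01985,0],[0,0,0],0.015],[[-0.0025,-0.01985,0],[0,0,0],0.015],[[-0.0025,-0.01985,0],[0,0,0],0.015],[[-0.0025,-0.01985,0],[0,0,0],0.015],[[-0.0025,-0.01985,0],[0,0,0],0.015],[[-0.0025,-0.01985,0],[0,0,0],0.015],[[-0.0025,-0.01985,0],[0,0,0],0.015],[[-0.0025,-0.01985,0],[0,0,0],0.015],[[-0.0025,-0.01985,0],[0,0,0],0.015],[[-0.0025,-0.01985,0],[0,0,0],0.015],[[-0.0019,-0.015,0],[0,0,0],0.015],[[-0.0013,-0.01,0],[0,0,0],0.015],[[-0.0006,-0.005,0],[0,0,0],0.015],[[0,0,0],[0,0,0],0.015]]'

```text
t: 17.2
tcp_pos: [481.9, 278.0, 394.8]
eef_rot: [3.141, 0.0, -0.0]
force: [0.3, 0.3, -5.7]
gripper_width: 0.296
finger_force: 39.6
```

Request:
apply_moves --rows '[[[0,0,0.008],[0,0,0],0.015],[[0,0,0.014],[0,0,0],0.015],[[0,0,0.018],[0,0,0],0.015],[[0,0,0.018],[0,0,0],0.015],[[0,0,0.018],[0,0,0],0.015],[[0,0,0.018],[0,0,0],0.015],[[0,0,0.018],[0,0,0],0.015],[[0,0,0.018],[0,0,0],0.015],[[0,0,0.018],[0,0,0],0.015],[[0,0,0.014],[0,0,0],0.015],[[0,0,0.01],[0,0,0],0.015],[[0,0,0.005],[0,0,0],0.015],[[0,0,0.003],[0,0,0],0.015],[[0,0,0],[0,0,0],0.015],[[0,0,0],[0,0,0],0.015],[[0,0,0],[0,0,0],0.015]]'

```text
t: 19.2
tcp_pos: [482.1, 278.1, 215.4]
eef_rot: [-3.141, -0.001, -0.0]
force: [0.1, -1.6, -4.6]
gripper_width: 0.293
finger_force: 39.6
```

```bash
python3 - <<'E'
from h import *
s=robot.get_image("side");t=robot.get_image("top");st=robot.state()
print(st["t"],st["tcp_pos"],st["force"])
mosaic([(t,130,250),(t,150,290),(s,210,165),(s,215,150)],"pics/m5.png")
E
```

```text
19.3 [481.98529927 278.02298021 215.18772955] [ 0.98227371  1.45796088 -4.3057887 ]
```

View pics/m5.png

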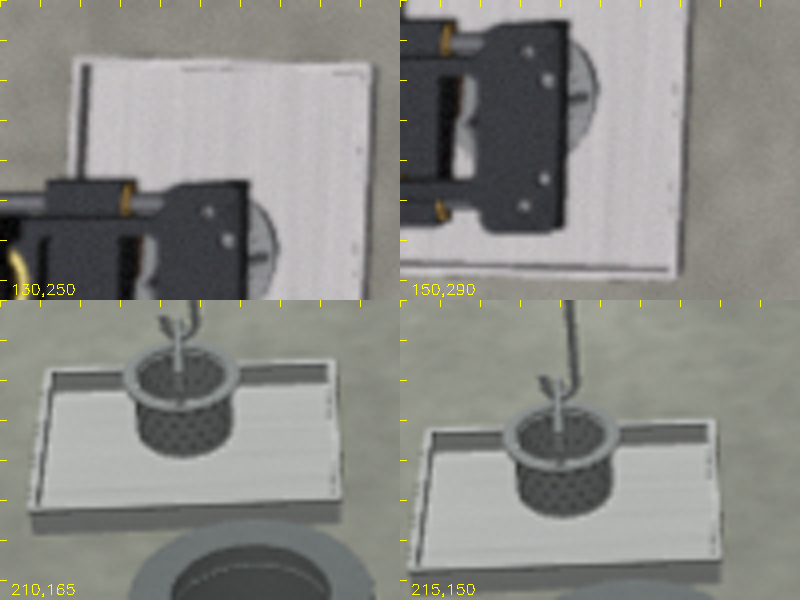

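The basket hangs upright over the middle of the tray. Next I set it down slowly.

Request:
apply_moves --rows '[[[0,0,0.005],[0,0,0],0.015],[[0,0,0.005],[0,0,0],0.015],[[0,0,0.004],[0,0,0],0.015],[[0,0,0.002],[0,0,0],0.015],[[0,0,0.002],[0,0,0],0.015],[[0,0,0.002],[0,0,0],0.015],[[0,0,0.002],[0,0,0],0.015],[[0,0,0.002],[0,0,0],0.015],[[0,0,0.002],[0,0,0],0.015],[[0,0,0.002],[0,0,0],0.015],[[0,0,0.002],[0,0,0],0.015],[[0,0,0.002],[0,0,0],0.015],[[0,0,0.002],[0,0,0],0.015],[[0,0,0.002],[0,0,0],0.015],[[0,0,0.002],[0,0,0],0.015],[[0,0,0],[0,0,0],0.015],[[0,0,0],[0,0,0],0.015]]'

```text
t: 21.42
tcp_pos: [481.9, 278.0, 177.0]
eef_rot: [-3.142, -0.0, -0.0]
force: [0.4, -0.4, -1.1]
gripper_width: 0.299
finger_force: 39.6
```

Request:
apply_moves --rows '[[[0,0,0.002],[0,0,0],0.015],[[0,0,0.0025],[0,0,0],0.015],[[0,0,0],[0,0,0],0.015],[[0,0,0],[0,0,0],0.015]]'

```text
t: 21.92
tcp_pos: [481.9, 278.0, 172.4]
eef_rot: [3.142, 0.0, -0.0]
force: [0.3, -0.5, -1.3]
gripper_width: 0.298
finger_force: 39.6
```

```bash
python3 - <<'E'
from h import *
s=robot.get_image("side");st=robot.state()
print(st["t"],st["tcp_pos"],st["force"])
o=st["tcp_pos"]+[0,0,18.1]
for nm,d in(("point",(-21,0,-115)),("low",(-10,0,-136))): print(nm,proj("side",o+d).round(1))
cv2.imwrite("pics/s6.png",cv2.resize(s[165:225,225:295],None,fx=8,fy=8,interpolation=cv2.INTER_CUBIC))
E
```

```text
21.975 [481.91002324 278.00325373 172.47987007] [ 0.04257686  0.14915176 -1.55914641]
point [251.4 181.7]
low [256.1 188.1]
```

View pics/s6.png

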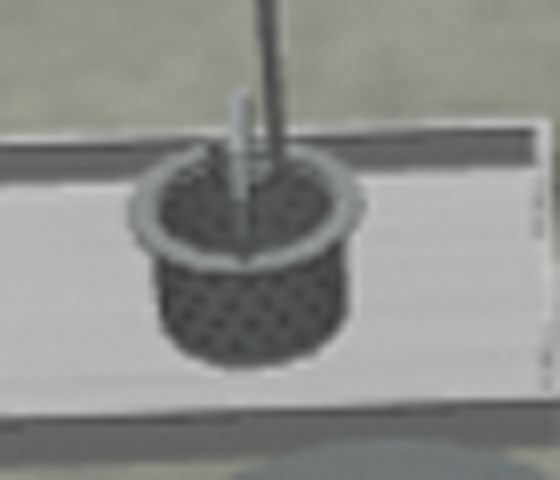

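The basket stands on the tray floor with the wire in the J, and the J tip is now below the wire. Next I back the hook out along +x.

Request:
apply_moves --rows '[[[0.003,0,0],[0,0,0],0.015],[[0.003,0,0],[0,0,0],0.015],[[0.003,0,0],[0,0,0],0.015],[[0.003,0,0],[0,0,0],0.015],[[0.003,0,0],[0,0,0],0.015],[[0.003,0,0],[0,0,0],0.015],[[0.003,0,0],[0,0,0],0.015],[[0.002,0,0],[0,0,0],0.015],[[0,0,0],[0,0,0],0.015]]'

```text
t: 23.1
tcp_pos: [505.0, 278.0, 172.4]
eef_rot: [-3.142, 0.0, -0.0]
force: [0.5, 0.0, -1.6]
gripper_width: 0.295
finger_force: 39.6
```

Request:
apply_moves --rows '[[[0,0,-0.003],[0,0,0],0.015],[[0,0,-0.004],[0,0,0],0.015],[[0,0,-0.004],[0,0,0],0.015],[[0,0,-0.004],[0,0,0],0.015],[[0,0,-0.004],[0,0,0],0.015],[[0,0,-0.004],[0,0,0],0.015],[[0,0,-0.004],[0,0,0],0.015],[[0,0,0],[0,0,0],0.015]]'

```text
t: 24.1
tcp_pos: [505.1, 278.1, 200.0]
eef_rot: [-3.141, -0.001, -0.0]
force: [-0.9, -0.3, -1.6]
gripper_width: 0.294
finger_force: 39.6
```

```bash
python3 - <<'E'
from h import *
s=robot.get_image("side");st=robot.state()
print(st["t"],st["tcp_pos"],st["force"])
cv2.imwrite("pics/s7.png",cv2.resize(s[155:225,220:300],None,fx=5,fy=5,interpolation=cv2.INTER_CUBIC))
E
```

```text
24.15 [504.994913   278.00632815 199.63012784] [-1.24218614 -0.86328816 -1.15899089]
```

View pics/s7.png

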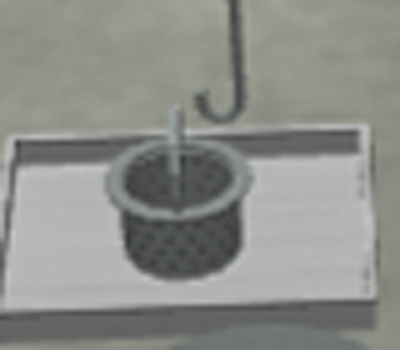

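The hook is free of the bail and the basket stands upright in the tray. Next I return the hook to its stand.

Request:
apply_moves --rows '[[[0,0,-0.02],[0,0,0],0.015],[[0,0,-0.03],[0,0,0],0.015],[[0,0,-0.03],[0,0,0],0.015],[[0,0,-0.031],[0,0,0],0.015],[[-0.0018,0.02,0],[0,0,0],0.015],[[-0.0037,0.0406,0],[0,0,0],0.015],[[-0.0037,0.0406,0],[0,0,0],0.015],[[-0.0037,0.0406,0],[0,0,0],0.015],[[-0.0037,0.0406,0],[0,0,0],0.015],[[-0.0037,0.0406,0],[0,0,0],0.015],[[-0.0037,0.0406,0],[0,0,0],0.015],[[-0.0037,0.0406,0],[0,0,0],0.015],[[-0.0037,0.0406,0],[0,0,0],0.015],[[-0.0037,0.0406,0],[0,0,0],0.015],[[-0.0037,0.0406,0],[0,0,0],0.015],[[-0.0037,0.0406,0],[0,0,0],0.015],[[-0.0037,0.0406,0],[0,0,0],0.015],[[-0.0037,0.0406,0],[0,0,0],0.015],[[-0.0024,0.0204,0],[0,0,0],0.015],[[0,0,0],[0,0,0],0.015]]'

```text
t: 26.65
tcp_pos: [451.3, -291.1, 309.4]
eef_rot: [-3.14, 0.001, -0.003]
force: [-0.4, -0.1, -1.7]
gripper_width: 0.294
finger_force: 39.6
```

Request:
apply_moves --rows '[[[0,0,0],[0,0,-7.3],0.015],[[0,0,0],[0,0,-7.3],0.015],[[0,0,0],[0,0,-7.3],0.015],[[0,0,0],[0,0,-7.2],0.015],[[0,0,0],[0,0,0],0.015],[[0,0,0],[0,0,0],0.015],[[0,0,0],[0,0,0],0.015]]'

```text
t: 27.52
tcp_pos: [452.5, -289.9, 310.5]
eef_rot: [-3.142, -0.0, 0.507]
force: [0.8, 0.4, -2.0]
gripper_width: 0.295
finger_force: 39.6
```

Request:
apply_moves --rows '[[[0,0,0.015],[0,0,0],0.015],[[0,0,0.02],[0,0,0],0.015],[[0,0,0.02],[0,0,0],0.015],[[0,0,0.02],[0,0,0],0.015],[[0,0,0.02],[0,0,0],0.015],[[0,0,0.02],[0,0,0],0.015],[[0,0,0.02],[0,0,0],0.015],[[0,0,0.015],[0,0,0],0.015],[[0,0,0.008],[0,0,0],0.015],[[0,0,0.004],[0,0,0],0.015],[[0,0,0.003],[0,0,0],0.015],[[0,0,0.002],[0,0,0],0.015],[[0,0,0.002],[0,0,0],0.015],[[0,0,0],[0,0,0],0.015],[[0,0,0],[0,0,0],0.015]]'

```text
t: 29.4
tcp_pos: [452.6, -290.3, 141.6]
eef_rot: [3.141, -0.0, 0.508]
force: [1.4, 0.3, -2.7]
gripper_width: 0.294
finger_force: 39.6
```

Request:
apply_moves --rows '[[[0,0,0.001],[0,0,0],0.015],[[0,0,0],[0,0,0],0.015],[[0,0,0],[0,0,0],0.03],[[0,0,0],[0,0,0],0.05],[[0,0,0],[0,0,0],0.087],[[0,0,0],[0,0,0],0.087],[[0,0,0],[0,0,0],0.087],[[0,0,0],[0,0,0],0.087]]'

```text
t: 30.4
tcp_pos: [452.5, -290.2, 140.4]
eef_rot: [-3.142, -0.0, 0.508]
force: [0.9, -0.1, 0.2]
gripper_width: 0.827
finger_force: 0.0
```

Request:
apply_moves --rows '[[[0,0,-0.01],[0,0,0],0.087],[[0,0,-0.03],[0,0,0],0.087],[[0,0,-0.03],[0,0,0],0.087],[[0,0,-0.03],[0,0,0],0.087],[[0,0,-0.03],[0,0,0],0.087],[[0,0,0],[0,0,0],0.087],[[0,0,0],[0,0,0],0.087],[[0,0,0],[0,0,0],0.087],[[0,0,0],[0,0,0],0.087]]'

```text
t: 31.52
tcp_pos: [452.0, -289.8, 269.3]
eef_rot: [-3.14, 0.001, 0.508]
force: [-0.0, -0.7, -0.6]
gripper_width: 1.002
finger_force: 0.0
```

```bash
python3 - <<'E'
from h import *
s=robot.get_image("side").astype(int);a=cv2.imread("pics/side0.png").astype(int)
d=np.abs(s-a).max(2)
print(robot.state()["t"],"handle diff",d[325:345,228:255].mean(), "collar/shank",d[335:375,225:262].mean(),"ref",d[380:400,230:290].mean(), "strainer body",d[262:300,240:300].mean())
E
```

```text
31.575 handle diff 10.275925925925925 collar/shank 10.325 ref 10.698333333333334 strainer body 17.358771929824563
```

```bash
python3 -c "
from workcell import robot
print(robot.job_done())"
```

```text
the job is handed in; nothing more can be done
None
```

I handed the job in at about 31.6 s of the 69 s allowed: the basket stands unhooked and upright in the drip tray, the hook is back in its stand, and I kept the gripper clear of the basket, cover, bowl and stone; no verdict came back.

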